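# Load the router and latch its guard gate

## Robot

A 6-joint arm with a two-finger parallel gripper is mounted at the origin on the work surface. World frame = base frame: x ahead of the robot, y to its left, z up, the work surface at z = 0. Lengths are in mm, angles in rad, forces in N, time in s.
With the tool pointing down it reaches from about 350 to 975 mm from the base axis. Payload 7.1 kg.
Tool frame: the origin (TCP) lies at the very end of the fingers, on their centre line; the grasp point (between the pads) lies 19 mm behind it; z points along the fingers, y is the direction in which the jaws open and shut (so a half turn about z gives the same grasp; the last joint's range is limited). The gripper opens to 88 mm and grips with 3 to 60 N. Pads are 20 mm wide; open, the fingers measure 115 mm over their backs; the gripper's body (75 mm by 178 mm) begins 61 mm behind the grasp point.
Start: joints at [1.171, 0.423, 1.63, -0, 1.089, -0.019], TCP at [232.257, 580.225, 222.675] pointing down, gripper open.
Joint ranges: [-3, 3], [-0.9, 2.11], [0.09, 2.58], [-1.31, 4.45], [0.11, 2.69], [-2.54, 2.54]. Speed limits (rad/s): [2.39, 2.39, 3.01, 3.14, 3.14, 3.14].

## Interface

Orientations are given as a rotation vector (axis times angle).
In Python, from workcell import monitor, vision, order, find_in, regions_of, place_of gives the robot as it stands. The module is installed in compiled form; this text tells all that it offers.
- The arm moves only by the tool carry_out, never from a script. Its argument "targets" is a list of rows, each a list of 3 entries, a list of its own where there are three numbers: the turn, a rotation vector about the world's x, y, z in degrees, then the shift along the world's x, y, z in mm, then the finger opening in mm, from 0 to 87.8. In form: [[[rx, ry, rz], [x, y, z], hand], ...]. A call has 1 to 10 rows; each row is the pose to reach, as a shift and turn from the pose commanded when the call began; what a row does not reach only later rows make up. A row lasts 1/12 s, in which the tool goes at most 41.7 mm and 7.16 degrees, less where a joint would pass 70% of its speed; a pose out of reach is approached as far as the arm can. A call with a gripper value outside its range is refused whole. The fingers move at their own pace and stop on an object; the grip force is fixed at half the most. Time passes only in rows, so rows that repeat a pose let the fingers close. It gives the time, the measured TCP pose, the force and the opening at its end, in the units of the state.
- monitor.get_obs(): the state, without advancing time (a new reading comes with each control period).
- vision.get_image(name): name is "side" or "top" or "wrist"; returns the picture (420x560x3 uint8, red, green, blue); there is no depth.
- vision.camera_model(name): a dict with "K" (3x3 intrinsics, pixels), "rvec" (rotation vector, rad) and "tvec" (3), from world to camera coordinates, as OpenCV has them. Camera axes: x right, y down, z forward; pixel columns grow to the right and rows downward; lengths in mm; the calibration is good to about 2 mm. A picture is of the moment at which its call begins: read the wrist's pose just before it. camera_model takes no time and is no camera call; for the wrist camera it gives the pose at the moment of the call.
- order.close_job(): hands the job in, once; it reports no verdict.
Trained networks look in the newest picture that a camera, given by its name, has taken for a name from the list of things; names that differ only in an ending like _2 or _b are one class to them, and where a whole thing is asked for, a point or a joint stands for the part that bears it (a point fixed in the world has none). Each returns a list of dicts, best first, with "confidence" (0 to 1); they miss things now and then, are a little off and sometimes report something else, mostly with a low value. They report only what shows in the picture. A call takes as long as a camera call. They do not tell look-alikes from the thing itself.
- find_in(query, camera): "point" ([x, y, z] in mm, in the coordinates of the camera as it stood for that picture, good to about 4 mm: the middle of the surface that is visible of it).
- regions_of(query, camera): "mask" (420x560 bool, what is visible of it).
- place_of(query, camera): "point" ([x, y, z] in mm, in the coordinates of the camera as it stood for that picture, good to about 4 mm: a listed point, or the origin of a listed thing).
The state is a dict: "t": time; "qpos": joint angles; "qvel": joint speeds; "joint_torque": joint torques, N m; "ee_pos": TCP position; "orientation": TCP orientation; "ft_force": force on the tool from outside, world axes, zero at the start; "moment": the same for the moment, N m; "width": finger opening in mm.
Only numpy, scipy, OpenCV 4.12 (cv2) and the standard library are available. Lean on these libraries where they do the work, as an engineer would, in place of code of your own. Each camera call takes 0.05 s, during which the arm holds its last target.

## Task

Lay the long, thick pine blank flat in the rectangular nest on the little router's bed, setting it down rather than dropping it. Then swing the guard gate shut and press it gently, without slamming it or ramming it against its stop, until the sprung tongue snaps in behind the roller and the gate stays shut by itself. Leave the other offcuts and tools where they are.

Things in the scene. Friction and masses are not known exactly. Their poses are not given: they have to be found in the camera images.
- blank_centre (a point): Centre of the loose pine blank, a plain wooden block 90 x 45 x 40 mm (its x, y, z; it lies flat, 40 high), about 90 g, on the table. Its x axis is its long axis. Of three pieces of the same pine it is the one that is both long and thick.
- nest (a point): Centre of the nest's floor: a pocket 51 x 96 mm on the router's bed, 20 mm above the table, with its long side along this frame's y axis (parallel to the shut gate); z up. Its rails stand 8 mm high round it and are open for 60 mm in the middle of both long sides, so fingers can stand there. The pen's plywood walls and gate round it reach 75 mm above the table; no roof. The gate's side of the pen is -x in this frame.
- router: Router: grey bed plate 400 x 260 mm and 20 mm thick, with an open-topped plywood pen. Origin on the table; x points from the gate's side to the back, y along the shut gate from hinge to latch, z up. The shut gate's mid-plane is at x = -130 mm. The portal parked behind the pen begins at x = +165 mm and is 260 mm high. It is fixed; its place and yaw vary.
- gate_hinge (a point): Point on the gate's upright hinge axis, 20 mm above the table, axes as router; at x -130, y -115 mm in the router's frame. Fixed.
- gate (a joint): Gate's hinge angle in rad: 0 is nominally shut (panel along +y of router from the hinge), growing as it opens outwards (the free edge swings towards -x of router, i.e. counter-clockwise from above). The hinge is lightly damped and stays where it is left.
- gate_face (a point): Point on the gate's outer face (away from the nest), 145 mm from the hinge axis, 50 mm above the table; turns with the gate: y from hinge to free edge, -x out of the outer face. The panel is 15 mm thick (hinge in its mid-plane), ends 210 mm from the hinge, spans 24 to 75 mm above the table. The latch case stands 14 mm proud (tab 25) from 165 mm on; from 40 to 160 mm the face is bare.
- tongue (a joint): How far the sprung latch tongue is pressed into the gate's free edge, m: 0 fully out (9 mm proud), 0.0088 fully in. Spring about 1.7 N out, 3.5 N in. As the gate is pushed shut, the tongue's slope rides on the keeper's roller, goes in 6 to 7 mm and springs out again behind it. Pushing at gate_face takes roughly 4 to 12 N up to the snap, then drops.
- keeper_nominal (a point): Nominal place of the keeper's upright steel roller, 6 mm thick, fixed on the router, axes as router. The keeper's slotted plate is set up to 12 mm either way along x and its setting is not known: the tongue first touches 3 to 28 mm (at the free edge) before the gate's nominal shut position and snaps in 15 mm after touching.
- buffer (a joint): How far the keeper's rubber buffer is pressed in, m (0 free, 0.0045 hard stop). It shifts with the keeper and meets the gate's inner face 193 mm from the hinge about 2 mm before the snap. It pushes back with about 1 N plus 1.2 N per mm, so a latched gate is held between tongue and buffer with the buffer about 2 mm in; its hard stop is only 2.5 mm past the snap. More than 20 N on the gate is ramming.
- tongue_tip (a point): Outer tip of the tongue at the gate's free edge, 50 mm above the table, 219 mm from the hinge axis when out.
- offcut_short_centre (a point): Bystander: centre of a short pine offcut 45 x 45 x 40 mm.
- offcut_flat_centre (a point): Bystander: centre of a thin pine offcut 90 x 45 x 12 mm.
- spanner: Bystander: flat steel spanner, 130 mm long, lying on the bed inside the pen behind the nest.
- glue: Bystander: white bottle 130 mm high, 50 mm across; origin at its foot.
- screwdriver: Bystander: black-handled screwdriver, 200 mm, lying on the table.
- pot: Bystander: steel pot 70 mm across, 90 mm high; origin at its foot.
Mind the look-alikes: they are no part of the job. What is shaped like the part that bears blank_centre but black or green is not meant.

How it is judged (in metres and radians):
On the way, in this order (a step that is already met when the one before it is completed fails the run):
1. the blank lies flat in the nest, let go, while the gate is still open (x of blank_centre in the frame of nest between -0.005 and 0.005 m and y of blank_centre in the frame of nest between -0.005 and 0.005 m and z of blank_centre in the frame of nest below 0.0225 m and angle between blank_centre's own z axis and vertical below 0.08 rad and contact force between the fingers and blank below 0.05 N and value of joint gate above 0.15 rad), for 0.2 s.
2. the gate's tongue has snapped in behind the roller (value of joint gate below 0.1 rad and value of joint buffer above 0.0006 m and value of joint tongue below 0.002 m), for 0.2 s.
At the end, for the whole second after the job is handed in: The blank lies flat in the nest (centre within 5 mm both ways, within 2.5 mm of resting on its floor), let go and at rest; the gate is at rest and latched: tongue out behind the roller (under 2 mm pressed in) and holding the gate on the buffer (over 0.6 mm pressed in; gate below 0.10 rad) (all of step 2 and x of blank_centre in the frame of nest between -0.005 and 0.005 m and y of blank_centre in the frame of nest between -0.005 and 0.005 m and z of blank_centre in the frame of nest below 0.0225 m and angle between blank_centre's own z axis and vertical below 0.08 rad and contact force between the fingers and blank below 0.05 N and linear speed of blank below 0.02 m/s and velocity of joint gate between -0.05 and 0.05 rad/s); the robot touches nothing.
It fails at once if the gate is rammed: the robot presses on it with more than 20 N (contact force between any of the fingers, the arm and gate above 20 N).
It fails at once if the gate is slammed: it swings shut faster than 1.5 rad/s (0.3 m/s at its edge) (velocity of joint gate below -1.5 rad/s).
It fails at once if the blank is dropped into the nest (falls faster than 0.5 m/s there) (horizontal distance between blank_centre and nest below 0.06 m and z of blank_centre in the frame of nest below 0.06 m and linear speed of blank above 0.5 m/s).
It fails at once if a bystander is moved by more than 30 mm (distance of any of offcut_short_centre, offcut_flat_centre, spanner, glue, screwdriver, pot from where it was at the start of the episode above 0.03 m).
It also fails if it takes over 70 s, if anything falls off the work surface, if the arm or the gripper's body presses on something with over 40 N, if the wrist force passes 120 N, or if a joint passes its speed limit or range.

## Working session

There is one attempt and no reset: what is moved stays moved. The work goes in short steps, Python scripts to look and compute and a tool call to move; the robot and the scene stay as the last step left them, time stands still between calls to the robot, and variables do not carry over. Pictures are saved under pics/ and viewed, and the job is handed in when it is done.

Besides the shell and the picture viewer there is one more tool, called after "Request:" as name([rows], argument=value, ...), one row to a line, values as JSON. carry_out: Moves the arm, as the interface text tells. Its arguments: {"type":"object","properties":{"targets":{"type":"array","items":{"type":"array"}}},"required":["targets"]}

```bash
mkdir -p pics; ls; python3 - <<'E'
from workcell import monitor, vision
import cv2
o=monitor.get_obs(); print({k:o[k] for k in ['t','ee_pos','orientation','ft_force','width']})
for n in ['top','side','wrist']:
    im=vision.get_image(n); cv2.imwrite(f'pics/{n}0.png',im[:,:,::-1])
    print(n,vision.camera_model(n))
E
```

```text
pics
{'t': 0.0, 'ee_pos': array([232.05749695, 579.72511954, 221.90694399]), 'orientation': array([-5.94515215e-01, -3.08451545e+00,  2.31325584e-03]), 'ft_force': array([-0.00368158,  0.16536675, -0.63160173]), 'width': 87.94413032759113}
top {'K': array([[432.09353869,   0.        , 271.68983971],
       [  0.        , 432.09353869, 210.56739537],
       [  0.        ,   0.        ,   1.        ]]), 'rvec': array([ 2.20010152, -2.13398436,  0.16415663]), 'tvec': array([ 101.69312799,  574.61808974, 1014.40970981])}
side {'K': array([[408.88315959,   0.        , 274.46981034],
       [  0.        , 408.88315959, 207.40925587],
       [  0.        ,   0.        ,   1.        ]]), 'rvec': array([ 2.00143382,  0.96562164, -0.4840153 ]), 'tvec': array([-476.95480937, -154.34825632, 1469.38900414])}
wrist {'K': array([[301.38216545,   0.        , 276.3108483 ],
       [  0.        , 301.38216545, 212.27396503],
       [  0.        ,   0.        ,   1.        ]]), 'rvec': array([-2.39538801, -1.62264535, -0.23221271]), 'tvec': array([-623.5406656 ,  -34.84455175,  391.53652193])}
```

View pics/top0.png

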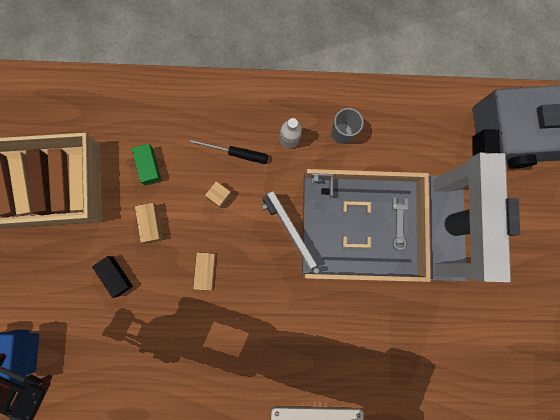

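View pics/side0.png

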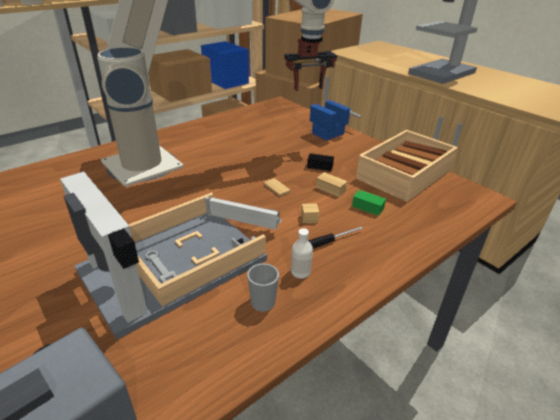

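View pics/wrist0.png

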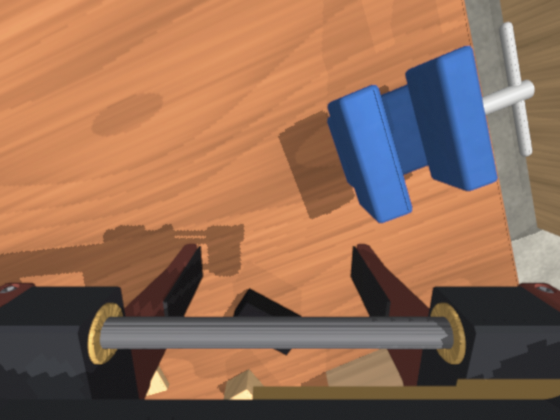

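```bash
cat > h.py <<'E'
from workcell import monitor, vision, order, find_in, regions_of, place_of
import numpy as np, cv2
def cam(n):
    m=vision.camera_model(n); R=cv2.Rodrigues(m['rvec'])[0]; return m['K'],R,np.array(m['tvec']).ravel()
def c2w(n,p):
    K,R,t=cam(n); return R.T@(np.array(p)-t)
def proj(n,P):
    K,R,t=cam(n); q=(R@np.atleast_2d(P).T).T+t; q=q@K.T; return q[:,:2]/q[:,2:]
def pix2plane(n,uv,z):
    K,R,t=cam(n); uv=np.atleast_2d(uv); d=np.c_[uv,np.ones(len(uv))]@np.linalg.inv(K).T@R
    C=-R.T@t; s=(z-C[2])/d[:,2]; return C+s[:,None]*d
E
python3 - <<'E'
from h import *
np.set_printoptions(precision=1,suppress=True)
for c in ['top','side']:
    vision.get_image(c)
    for q in ['blank_centre','nest','router','gate_hinge','gate_face','keeper_nominal','tongue_tip','offcut_short_centre','offcut_flat_centre','spanner','glue','pot','screwdriver']:
        print(c,q,[(round(r['confidence'],2),c2w(c,r['point'])) for r in place_of(q,c)[:4]])
E
```

```text
top blank_centre [(0.82, array([536.1, 418.6,  25.4])), (0.8, array([680.4, 429.5,  20.5])), (0.73, array([401.4, 496.3,  20.8])), (0.47, array([763.5,  82.2,   0.9]))]
top nest [(0.58, array([547.7, -93.8,  21.2]))]
top router [(0.68, array([ 546.5, -118.2,    5. ]))]
top gate_hinge [(0.75, array([428.1,  14.2,  24.9]))]
top gate_face [(0.63, array([551.2,  98.8,  47.3]))]
top keeper_nominal [(0.72, array([645.5,  24.5,  49.3])), (0.46, array([423.7, 278.5,   8.7])), (0.33, array([761.9,  79.3,   5. ]))]
top tongue_tip []
top offcut_short_centre [(0.64, array([ 547. , -116.3,    3. ])), (0.63, array([612.7, 249.1,  20.3])), (0.25, array([763.3,  82.6,   3.7])), (0.2, array([534.1, 421.2,  25.2]))]
top offcut_flat_centre [(0.82, array([422.5, 282.5,   8.7]))]
top spanner [(0.56, array([ 552.8, -195.6,   22.1]))]
top glue [(0.79, array([763.2,  81.2,   3.9]))]
top pot [(0.86, array([781.4, -58.9,   0.3]))]
top screwdriver [(0.94, array([721.3, 233.1,   1.6]))]
side blank_centre [(0.76, array([406.6, 497.4,  20.4])), (0.61, array([673.9, 435. ,  17.7])), (0.59, array([537.1, 421.2,  20.9]))]
side nest [(0.62, array([546.1, -87. ,  20.6]))]
side router [(0.87, array([ 540.4, -111.5,    2. ])), (0.69, array([552.1,  96. ,  48. ])), (0.62, array([535.5, 421.2,  20.3]))]
side gate_hinge [(0.95, array([430.7,  12.6,  19.7])), (0.56, array([548.2,  99.3,  53.7]))]
side gate_face [(0.71, array([550.2,  97.7,  52. ]))]
side keeper_nominal [(0.57, array([646. ,  26.2,  49.8]))]
side tongue_tip [(0.44, array([604.7, 132.9,  47.9]))]
side offcut_short_centre [(0.71, array([611.3, 257. ,  20.5]))]
side offcut_flat_centre []
side spanner [(0.68, array([ 552.4, -194.1,   18.3]))]
side glue [(0.7, array([765.1,  78.9,  -0.2])), (0.66, array([ 540.5, -111.6,   -0.2]))]
side pot [(0.62, array([783.6, -56.3,  -1.1]))]
side screwdriver [(0.74, array([724.1, 238.8,  -0.5]))]
```

The top view shows the blank at about (147,222), the black and green look-alikes at (112,277) and (146,163), the thin offcut at (204,271) and the open gate from (316,268) to (270,200). The nest rails are around (357,224). Next I'll refine these positions.

```bash
python3 - <<'E'
from h import *
np.set_printoptions(precision=1,suppress=True)
im=vision.get_image('top')
for r in regions_of('blank_centre','top')[:4]:
    m=r['mask'].astype(np.uint8); print(r['confidence'],m.sum(),cv2.minAreaRect(cv2.findNonZero(m)))
crop=cv2.resize(im[180:280,120:240,::-1],None,fx=6,fy=6,interpolation=cv2.INTER_CUBIC); cv2.imwrite('pics/b.png',crop)
crop=cv2.resize(im[160:290,255:440,::-1],None,fx=4,fy=4,interpolation=cv2.INTER_CUBIC); cv2.imwrite('pics/r.png',crop)
E
```

```text
0.88 882 ((112.03845977783203, 276.30767822265625), (38.82901382446289, 23.574758529663086), 56.3099365234375)
0.83 753 ((145.5565948486328, 163.69810485839844), (38.4609489440918, 20.46672248840332), 74.05460357666016)
0.61 878 ((147.77027893066406, 222.62161254882812), (38.962562561035156, 23.34465789794922), 80.53767395019531)
0.5 24140 ((395.6385498046875, 227.8094482421875), (153.98233032226562, 251.40695190429688), 77.19573211669922)
```

View pics/b.png

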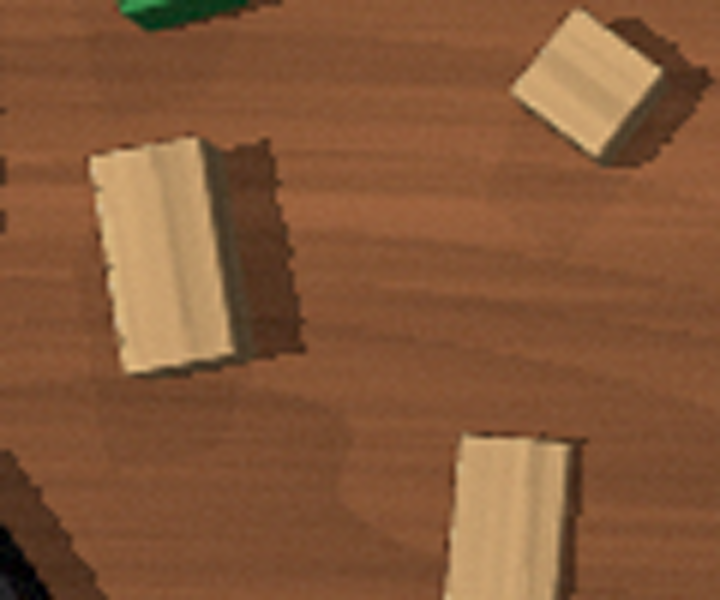

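View pics/r.png

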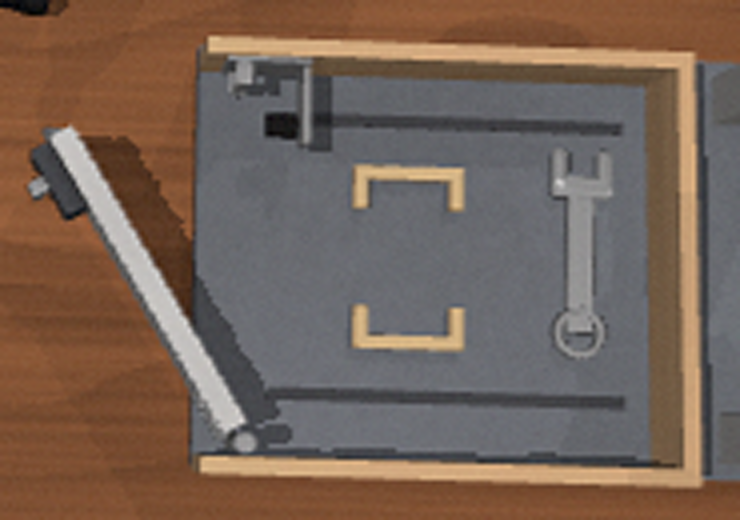

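```bash
python3 - <<'E'
from h import *
np.set_printoptions(precision=2,suppress=True)
f=lambda a,s,o:(np.array(a)+.5)/s-.5+np.array(o)
b=pix2plane('top',f([(92,157),(200,138),(238,355),(128,376)],6,(120,180)),40)
print(b,b.mean(0)); 
for i in range(4):
    d=b[(i+1)%4]-b[i]; print(np.linalg.norm(d),np.degrees(np.arctan2(d[1],d[0])))
n=pix2plane('top',f([(354,166),(466,169),(465,351),(353,348)],4,(255,160)),28)
print(n,n.mean(0))
for i in range(4):
    d=n[(i+1)%4]-n[i]; print(np.linalg.norm(d),np.degrees(np.arctan2(d[1],d[0])))
w=pix2plane('top',f([(208,37),(695,54),(700,486),(200,458)],4,(255,160)),75)
for i in range(4):
    d=w[(i+1)%4]-w[i]; print(w[i],np.linalg.norm(d),np.degrees(np.arctan2(d[1],d[0])))
g=pix2plane('top',f([(50,135),(75,127),(243,425),(245,440)],4,(255,160)),75); print(g)
E
```

```text
[[571.69 447.84  40.  ]
 [580.76 405.45  40.  ]
 [494.38 384.98  40.  ]
 [484.76 427.72  40.  ]] [532.9 416.5  40. ]
43.35334652330606 -77.92408972666244
88.76658817720894 -166.67096635911813
43.81011984411959 102.68290545545973
89.22186852453743 13.030835791183309
[[ 601.24  -56.2    28.  ]
 [ 601.64 -125.57   28.  ]
 [ 489.66 -124.92   28.  ]
 [ 489.43  -56.47   28.  ]] [545.49 -90.79  28.  ]
69.36884599486376 -89.66635589252705
111.98290614506458 179.66742383794858
68.4439411589757 90.19329868002428
111.80831886576193 0.14046766302797248
[668.34  40.19  75.  ] 291.0788670805292 -90.04139855229555
[ 668.13 -250.89   75.  ] 254.47191834335814 179.6659069938044
[ 413.66 -249.4    75.  ] 289.70794501358876 88.4563812221574
[421.47  40.2   75.  ] 246.8737645228249 -0.0018205060787705092
[[606.44 131.97  75.  ]
 [611.69 117.44  75.  ]
 [440.98  15.75  75.  ]
 [432.45  14.45  75.  ]]
```

Request:
carry_out([
  [[0,0,7],[35,-19,-10],87],
  [[0,0,14],[70,-38,-20],87],
  [[0,0,20],[105,-57,-30],87],
  [[0,0,26],[140,-76,-40],87],
  [[0,0,32],[175,-95,-50],87],
  [[0,0,34.6],[210,-114,-60],87],
  [[0,0,34.6],[245,-133,-70],87],
  [[0,0,34.6],[280,-152,-80],87],
  [[0,0,34.6],[301,-163,-82],87],
  [[0,0,34.6],[301,-163,-82],87],
])

```text
t: 2.48
ee_pos: [537.2, 414.2, 139.6]
orientation: [-0.343, 3.122, -0.001]
ft_force: [-0.3, -0.1, -0.4]
width: 87.1
```

```bash
python3 - <<'E'
from h import *
np.set_printoptions(precision=2,suppress=True)
o=monitor.get_obs();print(o['t'],o['ee_pos'],o['orientation'],o['qpos'])
im=vision.get_image('wrist'); cv2.imwrite('pics/w1.png',im[:,:,::-1])
for r in place_of('blank_centre','wrist')[:3]: print(r['confidence'],c2w('wrist',r['point']))
E
```

```text
2.4833 [537.18 414.24 139.6 ] [-0.34  3.12 -0.  ] [ 0.64  0.59  1.56 -0.    0.99 -1.15]
0.9 [529.55 420.01  20.36]
0.85 [398.13 500.62  23.81]
```

View pics/w1.png

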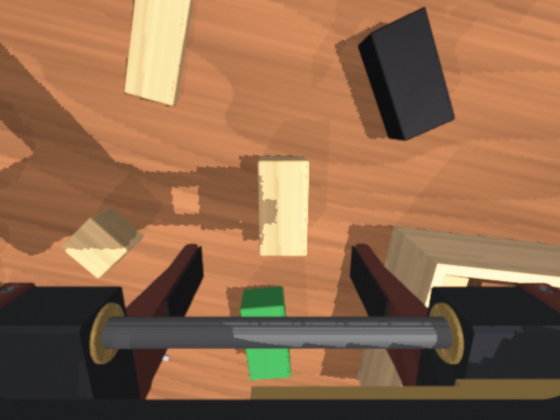

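The wrist view shows the blank's top face with corners near (258,160), (308,160), (307,255) and (260,255), square to the jaws.

```bash
python3 - <<'E'
from h import *
np.set_printoptions(precision=2,suppress=True)
o=monitor.get_obs();print(o['t'],o['ee_pos'])
im=vision.get_image('wrist')
hsv=cv2.cvtColor(im,cv2.COLOR_RGB2HSV)
cv2.imwrite('pics/w2.png',cv2.resize(im[140:275,230:340,::-1],None,fx=5,fy=4.4,interpolation=cv2.INTER_CUBIC))
b=pix2plane('wrist',[(258,160.5),(308.5,160),(307,255.5),(259.5,255)],40); print(b,b.mean(0))
for i in range(4):
    d=b[(i+1)%4]-b[i]; print(np.linalg.norm(d),np.degrees(np.arctan2(d[1],d[0])))
E
```

```text
2.5833 [533.69 416.6  140.3 ]
[[490.22 390.88  40.  ]
 [480.15 433.34  40.  ]
 [567.43 454.44  40.  ]
 [576.9  410.43  40.  ]] [528.67 422.27  40.  ]
43.632908824135534 103.34337318491094
89.79451724840148 13.59673591661815
45.02369358890452 -77.86132328458454
88.85249069357471 -167.29101013614843
```

View pics/w2.png

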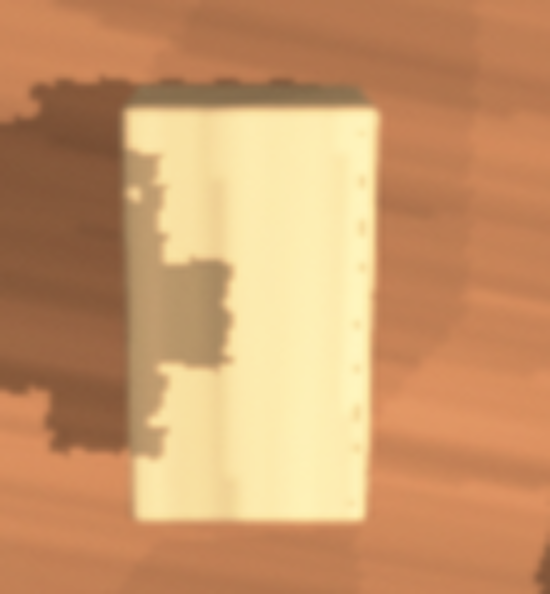

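```bash
python3 - <<'E'
from h import *
np.set_printoptions(precision=2,suppress=True)
o=monitor.get_obs();print(o['t'],o['ee_pos'],o['qvel'])
b=pix2plane('wrist',[(254.6,163.7),(305.4,163.8),(302.8,257.6),(256.7,257.8)],40); print(b,b.mean(0))
for i in range(4):
    d=b[(i+1)%4]-b[i]; print(np.linalg.norm(d),np.degrees(np.arctan2(d[1],d[0])))
im=vision.get_image('wrist')
cv2.imwrite('pics/w3.png',cv2.resize(im[140:275,230:340,::-1],None,fx=4,fy=4,interpolation=cv2.INTER_CUBIC))
E
```

```text
2.6333 [532.82 417.32 140.59] [ 0.03 -0.01  0.01  0.   -0.   -0.  ]
[[493.57 388.57  40.  ]
 [483.91 431.53  40.  ]
 [570.42 451.1   40.  ]
 [580.32 408.43  40.  ]] [532.05 419.91  40.  ]
44.03712229130453 102.66881296518584
88.69071697574817 12.742132401419331
43.80086739541078 -76.93354780726527
88.99531632774622 -167.10533638964986
```

View pics/w3.png

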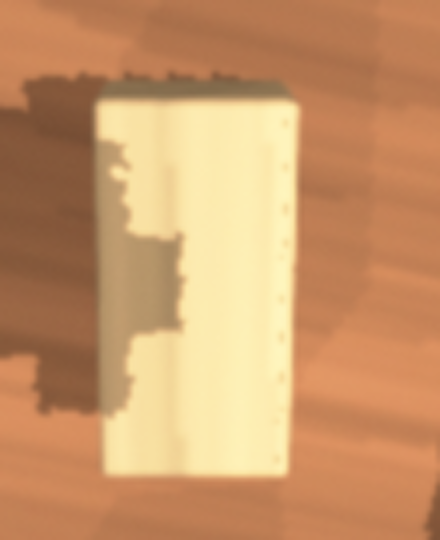

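Request:
carry_out([
  [[0,0,0],[0,1,-30],87],
  [[0,0,0],[0,1,-60],87],
  [[0,0,0],[0,1,-90],87],
  [[0,0,0],[0,1,-110],87],
  [[0,0,0],[0,1,-122],87],
  [[0,0,0],[0,1,-128],87],
  [[0,0,0],[0,1,-128],87],
  [[0,0,0],[0,1,-128],70],
  [[0,0,0],[0,1,-128],55],
  [[0,0,0],[0,1,-128],35],
])

```text
t: 3.52
ee_pos: [534.1, 419.0, 14.3]
orientation: [-0.35, 3.12, 0.002]
ft_force: [1.4, -0.6, 0.0]
width: 70.3
```

Request:
carry_out([
  [[0,0,0],[0,0,0],30],
  [[0,0,0],[0,0,0],30],
  [[0,0,0],[0,0,0],30],
  [[0,0,0],[0,0,0],30],
])

```text
t: 3.85
ee_pos: [533.4, 418.3, 13.0]
orientation: [-0.349, 3.122, 0.0]
ft_force: [-0.2, 0.0, 2.4]
width: 44.7
```

Request:
carry_out([
  [[0,0,0],[0,0,0],30],
  [[0,0,0],[0,0,15],30],
  [[0,0,0],[0,0,40],30],
  [[0,0,0],[0,0,75],30],
  [[0,0,0],[0,0,110],30],
  [[0,0,0],[0,0,135],30],
  [[0,0,0],[0,0,140],30],
  [[0,0,-3],[2,-30,140],30],
  [[0,0,-6],[3,-65,140],30],
  [[0,0,-9],[4,-100,140],30],
])

```text
t: 4.68
ee_pos: [536.5, 317.4, 152.4]
orientation: [0.102, -3.139, 0.001]
ft_force: [0.4, -0.0, -1.9]
width: 44.7
```

Request:
carry_out([
  [[0,0,-3.8],[1,-38,0],30],
  [[0,0,-3.8],[2,-76,0],30],
  [[0,0,-3.8],[3,-114,0],30],
  [[0,0,-3.8],[4,-152,0],30],
  [[0,0,-3.8],[5,-190,0],30],
  [[0,0,-3.8],[6,-228,0],30],
  [[0,0,-3.8],[7,-266,0],30],
  [[0,0,-3.8],[8,-304,0],30],
  [[0,0,-3.8],[8,-342,0],30],
  [[0,0,-3.8],[8,-370,0],30],
])

```text
t: 5.52
ee_pos: [544.4, -54.5, 152.3]
orientation: [-0.002, -3.141, 0.0]
ft_force: [0.6, 0.4, -0.9]
width: 44.8
```

Request:
carry_out([
  [[0,0,0],[0,-20,0],30],
  [[0,0,0],[0,-35,0],30],
  [[0,0,0],[0,-39,0],30],
  [[0,0,0],[0,-39,0],30],
  [[0,0,0],[0,-39,0],30],
])

```text
t: 5.93
ee_pos: [544.9, -90.3, 152.4]
orientation: [-0.001, -3.141, -0.001]
ft_force: [0.6, 0.6, -0.6]
width: 45.1
```

```bash
python3 - <<'E'
from h import *
np.set_printoptions(precision=2,suppress=True)
for c in ['top','wrist','side']:
    im=vision.get_image(c)
    cv2.imwrite(f'pics/{c}4.png',im[:,:,::-1])
    if c=='top': cv2.imwrite('pics/t4z.png',cv2.resize(im[160:290,255:440,::-1],None,fx=4,fy=4,interpolation=cv2.INTER_CUBIC))
    for q in ['blank_centre','nest']:
        for r in place_of(q,c)[:2]: print(c,q,r['confidence'],c2w(c,r['point']))
o=monitor.get_obs();print(o['t'],o['ee_pos'],o['orientation'],o['width'],o['ft_force'],o['qpos'])
E
```

```text
top blank_centre 0.96 [682.4  426.91  19.6 ]
top blank_centre 0.95 [403.14 495.77  21.98]
top nest 0.97 [546.55 -91.06  17.56]
top nest 0.74 [ 545.83 -116.79    2.73]
wrist blank_centre 0.84 [544.4  -91.34 160.18]
wrist blank_centre 0.2 [781.42 -52.73  -1.55]
side blank_centre 0.87 [546.22 -87.06 159.16]
side blank_centre 0.79 [402.86 500.52  21.32]
side nest 0.71 [429.73  15.74  21.02]
side nest 0.68 [546.47 -86.32  20.3 ]
6.3833 [545.27 -90.39 152.68] [ 0.   -3.14 -0.  ] 44.74049382485793 [-0.38  0.47 -0.68] [-0.19  0.41  1.84  0.    0.89 -1.76]
```

View pics/t4z.png

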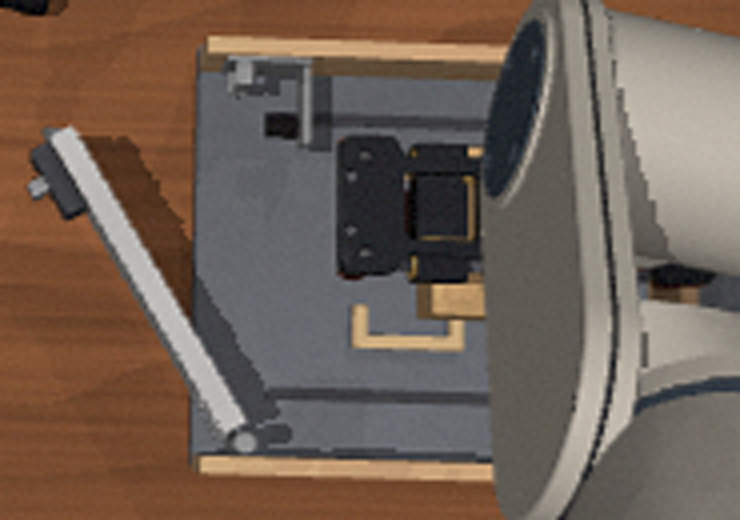

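View pics/wrist4.png

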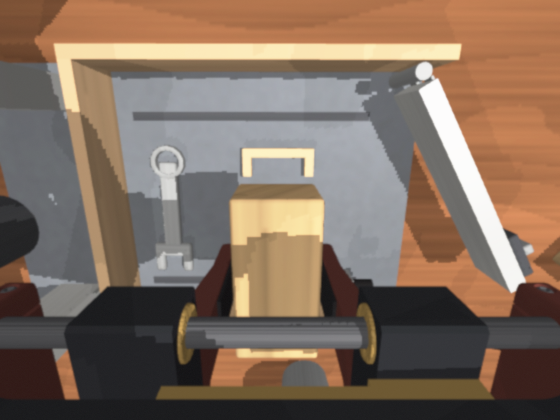

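View pics/side4.png

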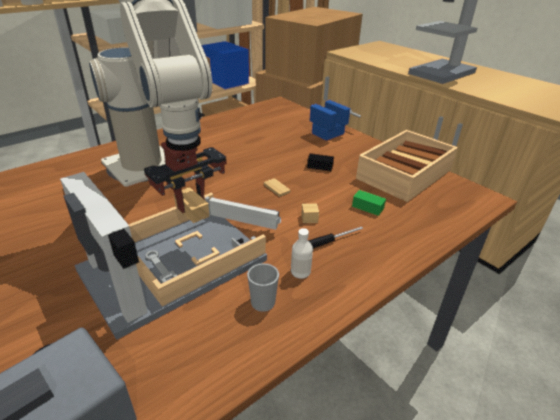

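The wrist view shows the blank in the hand, its lower end face at rows 185–198. Below it is the -x nest rail at row ~150, with columns 242–314.

```bash
python3 - <<'E'
from h import *
im=vision.get_image('wrist')
cv2.imwrite('pics/w5.png',cv2.resize(im[140:215,220:335,::-1],None,fx=7,fy=7,interpolation=cv2.INTER_CUBIC))
cv2.imwrite('pics/w5b.png',cv2.resize(im[330:365,220:335,::-1],None,fx=7,fy=7,interpolation=cv2.INTER_CUBIC))
E
```

```text
(no output)
```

View pics/w5.png

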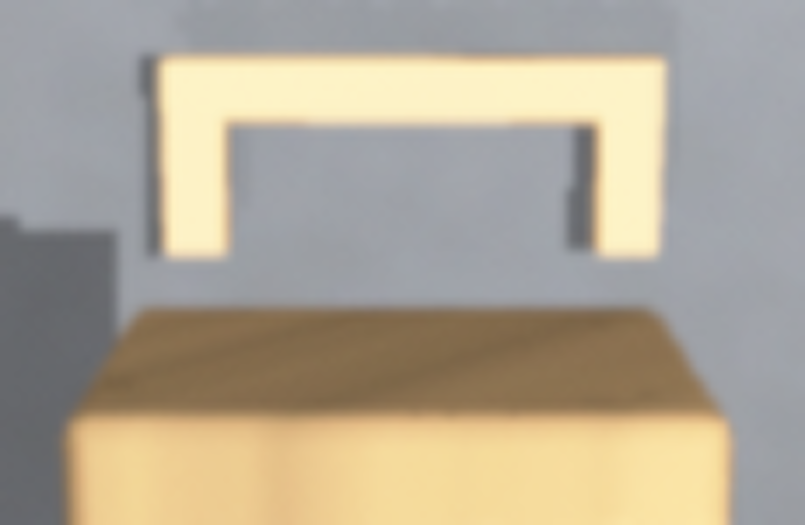

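View pics/w5b.png

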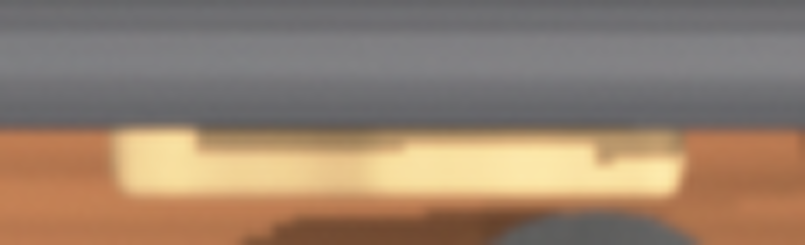

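```bash
python3 - <<'E'
from h import *
np.set_printoptions(precision=2,suppress=True)
f=lambda a,o:(np.array(a)+.5)/7-.5+np.array(o)
print(monitor.get_obs()['ee_pos'])
z=monitor.get_obs()['ee_pos'][2]-13
print('blank top',pix2plane('wrist',f([(68,413),(730,413)],(220,140)),z+40))
print('blank top far',pix2plane('wrist',f([(118,195),(682,195)],(220,330)),z+40))
print('blank bottom',pix2plane('wrist',f([(138,308),(657,308)],(220,140)),z))
print('rail outer',pix2plane('wrist',f([(158,55),(666,55)],(220,140)),28))
print('rail inner',pix2plane('wrist',f([(228,124),(596,124)],(220,140)),28), pix2plane('wrist',f([(228,258),(596,258)],(220,140)),28))
E
```

```text
[545.32 -90.51 152.71]
blank top [[ 500.52 -112.66  179.71]
 [ 500.48  -69.12  179.71]]
blank top far [[ 589.44 -112.65  179.71]
 [ 589.38  -68.82  179.71]]
blank bottom [[ 501.3  -112.84  139.71]
 [ 501.26  -69.21  139.71]]
rail outer [[ 488.88 -123.02   28.  ]
 [ 488.83  -55.36   28.  ]]
rail inner [[ 497.96 -113.89   28.  ]
 [ 497.93  -64.44   28.  ]] [[ 516.11 -114.3    28.  ]
 [ 516.07  -63.94   28.  ]]
```

Request:
carry_out([
  [[0,0,0],[0.5,1.5,-20],30],
  [[0,0,0],[0.5,1.5,-45],30],
  [[0,0,0],[0.5,1.5,-70],30],
  [[0,0,0],[0.5,1.5,-90],30],
  [[0,0,0],[0.5,1.5,-98],30],
  [[0,0,0],[0.5,1.5,-100],30],
  [[0,0,0],[0.5,1.5,-100],30],
  [[0,0,0],[0.5,1.5,-100],30],
  [[0,0,0],[0.5,1.5,-100],30],
])

```text
t: 7.18
ee_pos: [546.7, -89.5, 53.9]
orientation: [0.0, 3.139, -0.001]
ft_force: [-0.2, -0.5, -0.8]
width: 44.6
```

```bash
python3 - <<'E'
from h import *
im=vision.get_image('wrist')
im=vision.get_image('wrist')
print(monitor.get_obs()['ee_pos'])
cv2.imwrite('pics/w6.png',cv2.resize(im[150:230,220:335,::-1],None,fx=7,fy=7,interpolation=cv2.INTER_CUBIC))
im=vision.get_image('side')
cv2.imwrite('pics/s6.png',cv2.resize(im[150:290,120:290,::-1],None,fx=4,fy=4,interpolation=cv2.INTER_CUBIC))
E
```

```text
[546.56842269 -89.42002442  53.80180118]
```

View pics/w6.png

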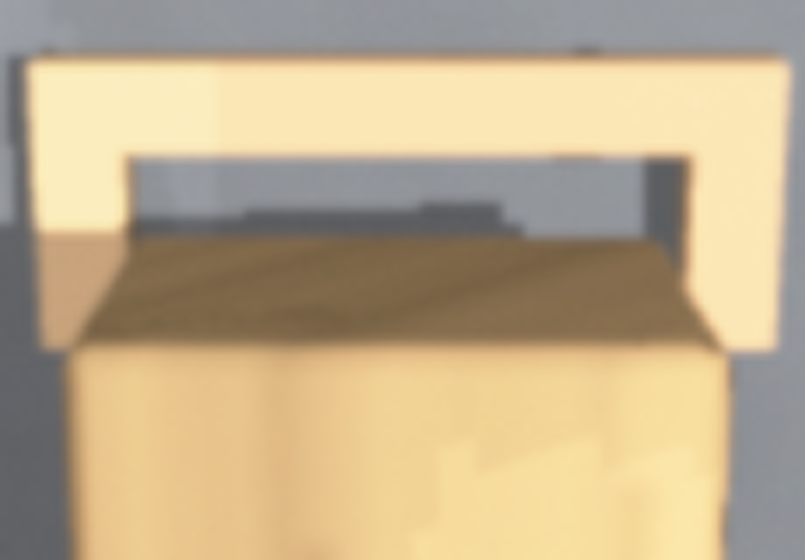

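View pics/s6.png

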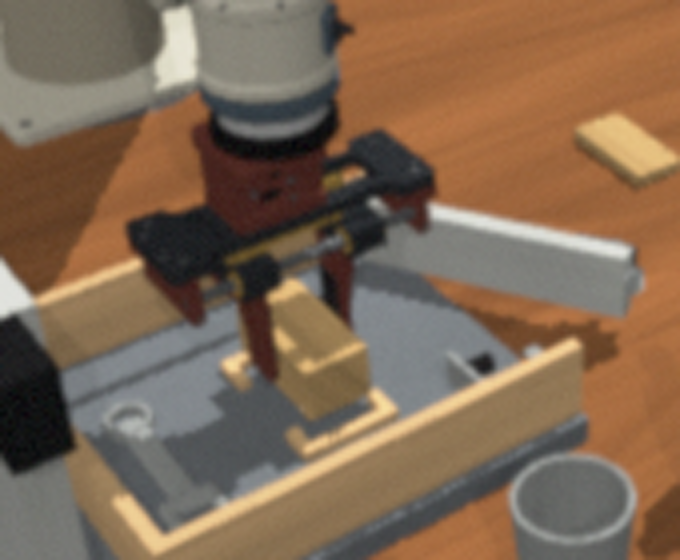

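```bash
python3 - <<'E'
from h import *
np.set_printoptions(precision=2,suppress=True)
f=lambda a,o:(np.array(a)+.5)/7-.5+np.array(o)
print(monitor.get_obs()['ee_pos'],monitor.get_obs()['qvel'])
z=monitor.get_obs()['ee_pos'][2]-13
print('blank top',pix2plane('wrist',f([(70,346),(730,346)],(220,150)),z+40))
print('blank bottom',pix2plane('wrist',f([(132,238),(652,238)],(220,150)),z))
print('rail outer',pix2plane('wrist',f([(28,58),(790,58)],(220,150)),28))
print('rail inner',pix2plane('wrist',f([(128,156),(691,156)],(220,150)),28))
E
```

```text
[546.4  -89.39  53.65] [-0.  0.  0. -0.  0.  0.]
blank top [[ 501.76 -111.4    80.65]
 [ 501.74  -67.98   80.65]]
blank bottom [[ 502.41 -112.21   40.65]
 [ 502.39  -68.51   40.65]]
rail outer [[ 488.83 -122.42   28.  ]
 [ 488.81  -55.4    28.  ]]
rail inner [[ 497.48 -113.93   28.  ]
 [ 497.46  -63.76   28.  ]]
```

Request:
carry_out([
  [[0,0,0],[-1.6,1,0],30],
  [[0,0,0],[-1.6,1,-3],30],
  [[0,0,0],[-1.6,1,-6],30],
  [[0,0,0],[-1.6,1,-9],30],
  [[0,0,0],[-1.6,1,-12],30],
  [[0,0,0],[-1.6,1,-15],30],
  [[0,0,0],[-1.6,1,-17],30],
  [[0,0,0],[-1.6,1,-17],30],
  [[0,0,0],[-1.6,1,-17],30],
])

```text
t: 8.08
ee_pos: [544.0, -88.2, 35.4]
orientation: [-0.0, -3.141, -0.0]
ft_force: [-2.1, -0.2, -0.2]
width: 44.8
```

```bash
python3 - <<'E'
from h import *
im=vision.get_image('wrist')
o=monitor.get_obs();print(o['ee_pos'],o['ft_force'],o['width'])
cv2.imwrite('pics/w7.png',cv2.resize(im[150:230,220:335,::-1],None,fx=7,fy=7,interpolation=cv2.INTER_CUBIC))
E
```

```text
[544.17885787 -88.28209916  35.59951839] [-0.08865776 -0.07745692 -1.45689656] 44.999065468614695
```

View pics/w7.png

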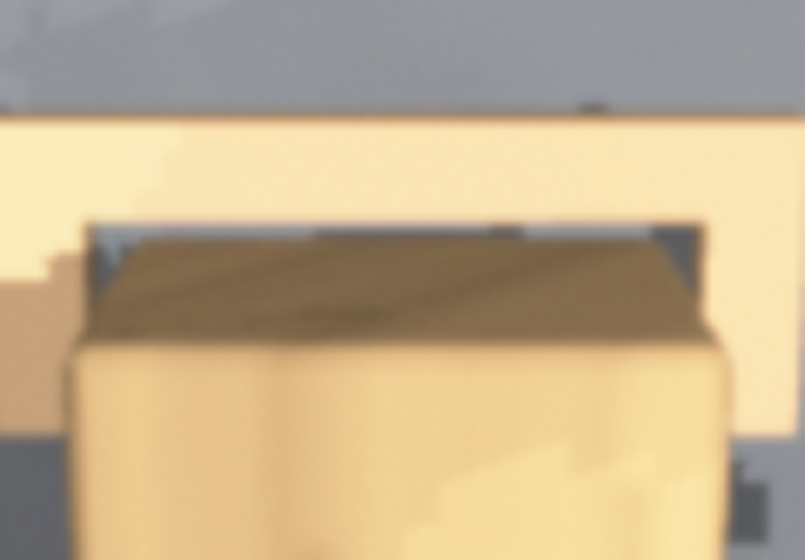

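The blank is now inside the rails with a small gap all round and no side force. I'll lower the last couple of millimetres.

Request:
carry_out([
  [[0,0,0],[0,0,-1],30],
  [[0,0,0],[0,0,-1.8],30],
  [[0,0,0],[0,0,-2.4],30],
  [[0,0,0],[0,0,-2.8],30],
  [[0,0,0],[0,0,-2.8],30],
  [[0,0,0],[0,0,-2.8],30],
])

```text
t: 8.63
ee_pos: [544.2, -88.3, 33.0]
orientation: [0.0, 3.141, -0.0]
ft_force: [0.1, 0.1, -1.1]
width: 44.7
```

Request:
carry_out([
  [[0,0,0],[0,0,-0.5],30],
  [[0,0,0],[0,0,-1],30],
  [[0,0,0],[0,0,-1],30],
  [[0,0,0],[0,0,-1],30],
])

```text
t: 8.97
ee_pos: [544.2, -88.3, 32.9]
orientation: [0.0, 3.141, -0.0]
ft_force: [-3.7, 0.0, 11.9]
width: 44.8
```

Floor contact (12 N). Ease off 0.7 mm and open.

Request:
carry_out([
  [[0,0,0],[0,0,0.6],44],
  [[0,0,0],[0,0,0.6],47],
  [[0,0,0],[0,0,0.6],50],
  [[0,0,0],[0,0,0.6],55],
  [[0,0,0],[0,0,0.6],60],
  [[0,0,0],[0,0,0.6],64],
  [[0,0,0],[0,0,0.6],64],
  [[0,0,0],[0,0,0.6],64],
])

```text
t: 9.63
ee_pos: [544.1, -88.2, 32.4]
orientation: [-0.0, -3.141, -0.0]
ft_force: [1.4, 0.5, -0.0]
width: 64.0
```

Request:
carry_out([
  [[0,0,0],[0,0,8],64],
  [[0,0,0],[0,0,25],64],
  [[0,0,0],[0,0,50],64],
  [[0,0,0],[0,0,80],64],
  [[0,0,0],[0,0,110],64],
  [[0,0,0],[0,0,120],64],
  [[0,0,0],[0,0,120],64],
  [[0,0,0],[0,0,120],64],
])

```text
t: 10.3
ee_pos: [544.1, -88.3, 152.7]
orientation: [0.0, 3.141, -0.0]
ft_force: [-0.5, 0.2, -0.4]
width: 63.9
```

```bash
python3 - <<'E'
from h import *
np.set_printoptions(precision=2,suppress=True)
for c in ['wrist','side']:
    im=vision.get_image(c)
    cv2.imwrite(f'pics/{c}8.png',im[:,:,::-1])
    for q in ['blank_centre','nest','gate_hinge','gate_face','tongue_tip','keeper_nominal']:
        for r in place_of(q,c)[:2]: print(c,q,r['confidence'],c2w(c,r['point']))
o=monitor.get_obs();print(o['t'],o['ee_pos'],o['orientation'],o['width'],o['ft_force'],o['qpos'])
E
```

```text
wrist blank_centre 0.63 [542.7  -88.64  38.09]
wrist gate_hinge 0.61 [425.81  15.54  20.03]
wrist gate_face 0.95 [552.6   99.84  50.64]
side blank_centre 0.71 [546.33 -84.93  40.24]
side blank_centre 0.58 [ 542.25 -110.48    2.91]
side nest 0.76 [549.37 -85.7   19.93]
side gate_hinge 0.89 [430.43  12.76  19.26]
side gate_face 0.56 [549.77 101.67  48.96]
side gate_face 0.23 [ 550.95 -193.25   22.44]
side tongue_tip 0.43 [608.84 133.27  48.71]
side keeper_nominal 0.86 [644.12  26.21  47.44]
11.0 [544.19 -88.27 152.45] [0.   3.14 0.  ] 63.961040526254315 [0.81 0.26 0.15] [-0.18  0.41  1.85  0.    0.89 -1.75]
```

View pics/wrist8.png

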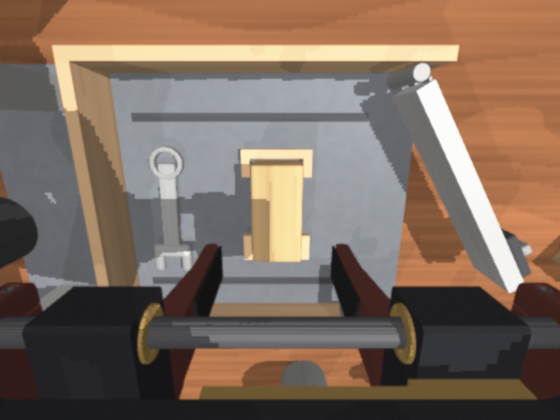

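The blank sits between the rails at (277,212), flat at z≈40, and has been let go. Next is the gate: turn the jaws parallel to it, close them and come down outside it.

Request:
carry_out([
  [[0,0,-7],[-2,25,0],40],
  [[0,0,-14],[-4,50,0],20],
  [[0,0,-21],[-6,75,0],0],
  [[0,0,-28],[-8,100,0],0],
  [[0,0,-35],[-10,125,0],0],
  [[0,0,-42],[-12,150,0],0],
  [[0,0,-49],[-14,175,0],0],
  [[0,0,-56],[-16,200,0],0],
  [[0,0,-63],[-18,225,0],0],
  [[0,0,-70],[-19,238,0],0],
])

```text
t: 11.83
ee_pos: [525.0, 152.0, 152.7]
orientation: [1.808, 2.569, 0.001]
ft_force: [0.9, -1.2, -0.2]
width: 1.8
```

Request:
carry_out([
  [[0,0,-7],[0,0,0],0],
  [[0,0,-14],[0,0,0],0],
  [[0,0,-20],[0,0,0],0],
  [[0,0,-20],[0,0,-20],0],
  [[0,0,-20],[0,0,-45],0],
  [[0,0,-20],[0,0,-70],0],
  [[0,0,-20],[0,0,-95],0],
  [[0,0,-20],[0,0,-107],0],
  [[0,0,-20],[0,0,-109],0],
  [[0,0,-20],[0,0,-109],0],
])

```text
t: 12.67
ee_pos: [524.9, 149.6, 43.1]
orientation: [-2.221, -2.221, 0.002]
ft_force: [-0.7, -0.9, -0.2]
width: 0.1
```

```bash
python3 - <<'E'
from h import *
np.set_printoptions(precision=2,suppress=True)
for c in ['top','side']:
    im=vision.get_image(c)
    cv2.imwrite(f'pics/{c}9.png',im[:,:,::-1])
o=monitor.get_obs();print(o['t'],o['ee_pos'],o['orientation'],o['width'],o['ft_force'],o['qpos'])
E
```

```text
12.7667 [526.05 149.95  44.55] [2.22 2.22 0.  ] 0.1710146583519633 [0.76 0.31 0.19] [ 0.26  0.58  1.9  -0.    0.66  0.26]
```

View pics/top9.png

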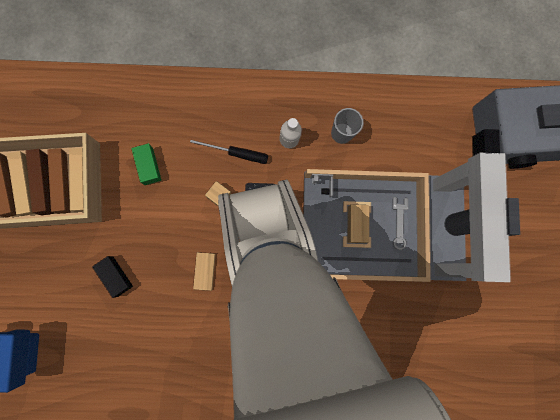

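View pics/side9.png

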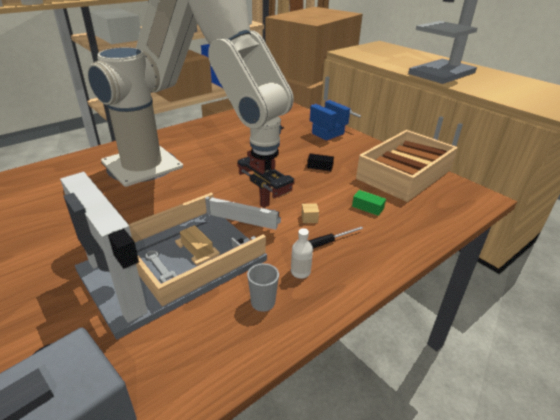

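The tool now stands outside the gate. I'll sweep the gate slowly towards shut.

Request:
carry_out([
  [[0,0,0],[0,-12,0],0],
  [[0,0,0],[0,-24,0],0],
  [[0,0,0],[1,-34,0],0],
  [[0,0,0],[2,-42,0],0],
  [[0,0,0],[4,-48,0],0],
  [[0,0,0],[6,-53,0],0],
  [[0,0,0],[8,-57,0],0],
  [[0,0,0],[10,-61,0],0],
  [[0,0,0],[12,-65,0],0],
  [[0,0,0],[14,-69,0],0],
])

```text
t: 13.6
ee_pos: [539.4, 80.5, 43.4]
orientation: [-2.222, -2.221, 0.0]
ft_force: [0.1, 0.7, -0.1]
width: 0.5
```

Request:
carry_out([
  [[0,0,0],[2,-3,0],0],
  [[0,0,0],[4,-6,0],0],
  [[0,0,0],[6,-9,0],0],
  [[0,0,0],[8,-12,0],0],
  [[0,0,0],[10,-15,0],0],
  [[0,0,0],[11,-18,0],0],
  [[0,0,0],[12,-20,0],0],
  [[0,0,0],[13,-22,0],0],
])

```text
t: 14.27
ee_pos: [552.2, 58.5, 43.5]
orientation: [-2.222, -2.221, 0.0]
ft_force: [-0.8, 0.1, -0.5]
width: 0.5
```

```bash
python3 - <<'E'
from h import *
np.set_printoptions(precision=2,suppress=True)
for c in ['side','wrist']:
    im=vision.get_image(c)
    cv2.imwrite(f'pics/{c}10.png',im[:,:,::-1])
o=monitor.get_obs();print(o['t'],o['ee_pos'],o['width'],o['ft_force'])
E
```

```text
14.3667 [552.41  58.44  43.52] 0.6518743049083692 [-0.72  0.51 -0.02]
```

View pics/side10.png

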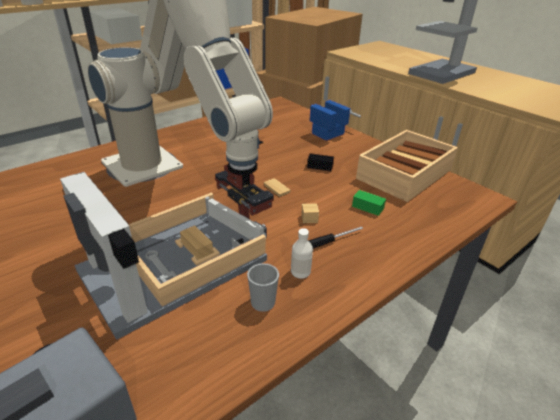

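View pics/wrist10.png

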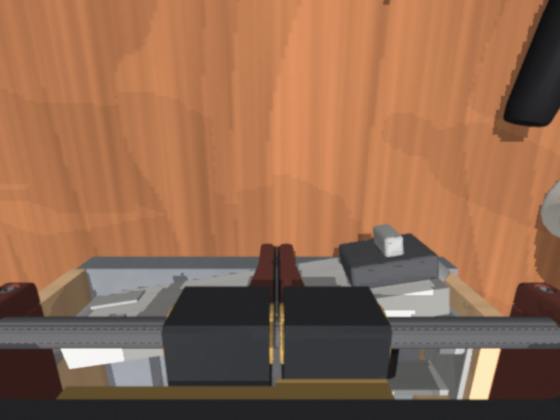

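The gate follows the finger and is nearly in line with the pen, with its latch case at (388,260) in the wrist view. From here I'll use short steps and check the force after each.

Request:
carry_out([
  [[0,0,0],[1,-1.5,0],0],
  [[0,0,0],[2,-3,0],0],
  [[0,0,0],[3,-4.5,0],0],
  [[0,0,0],[4,-6,0],0],
])

```text
t: 14.7
ee_pos: [556.2, 52.7, 43.5]
orientation: [-2.222, -2.221, -0.0]
ft_force: [-1.2, 0.1, 0.9]
width: 0.5
```

Request:
carry_out([
  [[0,0,0],[0,-1,0],0],
  [[0,0,0],[0,-2,0],0],
  [[0,0,0],[0,-3,0],0],
])

```text
t: 14.95
ee_pos: [556.2, 49.6, 43.5]
orientation: [2.222, 2.221, 0.0]
ft_force: [0.1, 1.0, -0.3]
width: 0.4
```

Request:
carry_out([
  [[0,0,0],[0,-0.7,0],0],
  [[0,0,0],[0,-1.4,0],0],
  [[0,0,0],[0,-2,0],0],
])

```text
t: 15.2
ee_pos: [556.1, 47.7, 43.5]
orientation: [2.222, 2.221, 0.0]
ft_force: [0.5, -0.1, 0.9]
width: 0.0
```

Request:
carry_out([
  [[0,0,0],[0,-0.7,0],0],
  [[0,0,0],[0,-1.4,0],0],
  [[0,0,0],[0,-2,0],0],
])

```text
t: 15.45
ee_pos: [556.2, 45.7, 43.5]
orientation: [2.222, 2.221, 0.0]
ft_force: [0.3, -0.1, -0.3]
width: 0.4
```

Request:
carry_out([
  [[0,0,0],[0,-0.7,0],0],
  [[0,0,0],[0,-1.4,0],0],
  [[0,0,0],[0,-2,0],0],
])

```text
t: 15.7
ee_pos: [556.2, 43.7, 43.5]
orientation: [2.222, 2.221, 0.0]
ft_force: [0.3, 1.1, -0.0]
width: 0.6
```

Request:
carry_out([
  [[0,0,0],[0,-0.7,0],0],
  [[0,0,0],[0,-1.4,0],0],
  [[0,0,0],[0,-2,0],0],
])

```text
t: 15.95
ee_pos: [556.2, 41.7, 43.5]
orientation: [-2.222, -2.221, 0.0]
ft_force: [0.6, 1.3, 1.2]
width: 0.2
```

Request:
carry_out([
  [[0,0,0],[0,-0.5,0],0],
  [[0,0,0],[0,-1,0],0],
  [[0,0,0],[0,-1.5,0],0],
])

```text
t: 16.2
ee_pos: [556.2, 40.2, 43.5]
orientation: [2.222, 2.221, 0.0]
ft_force: [0.4, 1.0, 0.1]
width: 0.9
```

```bash
python3 - <<'E'
from h import *
np.set_printoptions(precision=2,suppress=True)
for c in ['side','wrist']:
    im=vision.get_image(c)
    if c=='side': im=cv2.resize(im[180:280,120:290],None,fx=4,fy=4,interpolation=cv2.INTER_CUBIC)
    cv2.imwrite(f'pics/{c}11.png',im[:,:,::-1])
o=monitor.get_obs();print(o['t'],o['ee_pos'],o['width'],o['ft_force'])
E
```

```text
16.3 [556.16  40.21  43.47] 0.8847509401684053 [0.31 0.75 0.2 ]
```

View pics/side11.png

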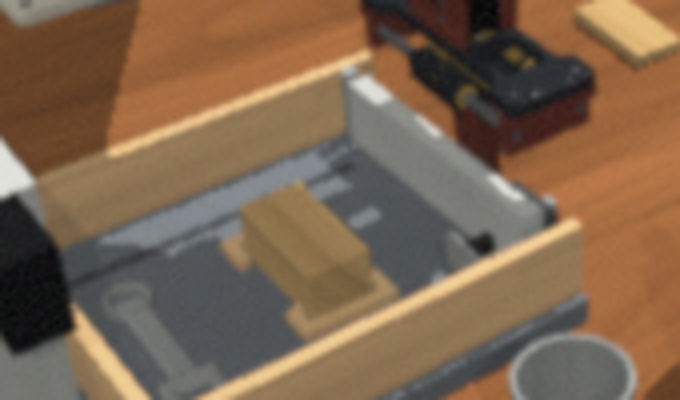

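View pics/wrist11.png

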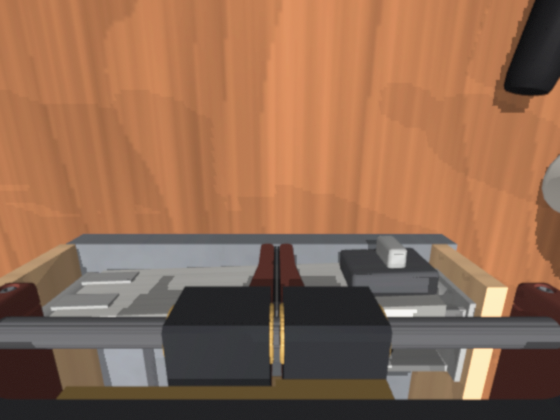

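The gate is nearly shut and has not yet met the roller firmly. I'll continue with smaller steps.

Request:
carry_out([
  [[0,0,0],[0,-0.5,0],0],
  [[0,0,0],[0,-1,0],0],
  [[0,0,0],[0,-1.5,0],0],
])

```text
t: 16.55
ee_pos: [556.2, 39.4, 43.5]
orientation: [-2.222, -2.221, -0.001]
ft_force: [0.3, 6.1, -0.8]
width: 0.3
```

Request:
carry_out([
  [[0,0,0],[0,-0.5,0],0],
  [[0,0,0],[0,-1,0],0],
  [[0,0,0],[0,-1,0],0],
])

```text
t: 16.8
ee_pos: [556.3, 38.5, 43.5]
orientation: [-2.222, -2.221, -0.001]
ft_force: [0.5, 6.7, -0.9]
width: 0.4
```

Request:
carry_out([
  [[0,0,0],[0,-0.5,0],0],
  [[0,0,0],[0,-1,0],0],
  [[0,0,0],[0,-1,0],0],
])

```text
t: 17.05
ee_pos: [556.4, 37.7, 43.5]
orientation: [-2.222, -2.221, -0.002]
ft_force: [0.9, 7.0, -1.0]
width: 0.7
```

Touch came at y≈39.8, with the force now steady at about 7 N. The snap is expected near y≈31.

Request:
carry_out([
  [[0,0,0],[0,-0.5,0],0],
  [[0,0,0],[0,-1,0],0],
  [[0,0,0],[0,-1,0],0],
])

```text
t: 17.3
ee_pos: [556.4, 36.8, 43.5]
orientation: [-2.222, -2.221, -0.002]
ft_force: [0.7, 9.0, -1.2]
width: 0.5
```

Request:
carry_out([
  [[0,0,0],[0,-0.5,0],0],
  [[0,0,0],[0,-1,0],0],
  [[0,0,0],[0,-1,0],0],
])

```text
t: 17.55
ee_pos: [556.5, 35.9, 43.6]
orientation: [-2.222, -2.221, -0.003]
ft_force: [0.6, 8.5, -1.1]
width: 0.6
```

Request:
carry_out([
  [[0,0,0],[0,-0.5,0],0],
  [[0,0,0],[0,-1,0],0],
  [[0,0,0],[0,-1,0],0],
])

```text
t: 17.8
ee_pos: [556.6, 35.2, 43.5]
orientation: [-2.222, -2.22, -0.003]
ft_force: [1.1, 10.7, -1.2]
width: 0.3
```

Request:
carry_out([
  [[0,0,0],[0,-0.5,0],0],
  [[0,0,0],[0,-1,0],0],
  [[0,0,0],[0,-1,0],0],
])

```text
t: 18.05
ee_pos: [556.6, 33.4, 43.5]
orientation: [2.221, 2.221, 0.002]
ft_force: [0.6, 3.6, -1.1]
width: 0.3
```

Request:
carry_out([
  [[0,0,0],[0,-0.5,0],0],
  [[0,0,0],[0,-1,0],0],
  [[0,0,0],[0,-1,0],0],
])

```text
t: 18.3
ee_pos: [555.9, 31.3, 43.4]
orientation: [-2.221, -2.221, 0.001]
ft_force: [0.1, 0.1, 0.5]
width: 0.3
```

```bash
python3 - <<'E'
from h import *
np.set_printoptions(precision=2,suppress=True)
for c in ['side','wrist']:
    im=vision.get_image(c)
    im=cv2.resize(im[200:270,180:290] if c=='side' else im[230:300,240:500],None,fx=6 if c=='side' else 3,fy=6 if c=='side' else 3,interpolation=cv2.INTER_CUBIC)
    cv2.imwrite(f'pics/{c}12.png',im[:,:,::-1])
o=monitor.get_obs();print(o['t'],o['ee_pos'],o['width'],o['ft_force'])
E
```

```text
18.4 [555.81  31.34  43.41] 0.17175374720313033 [ 0.12  1.03 -0.19]
```

View pics/side12.png

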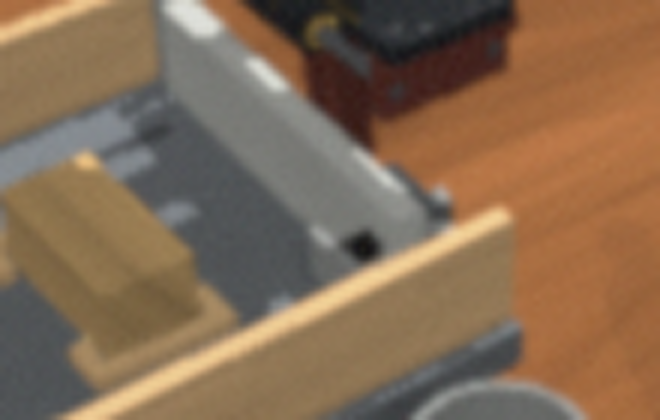

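View pics/wrist12.png

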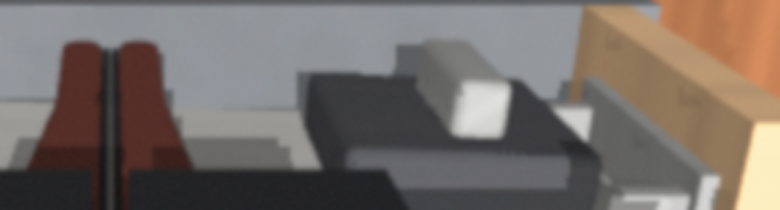

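The gate's inner face has reached the black buffer in the side view, though I can't yet tell whether it has snapped. I'll go on in 0.5 mm steps.

Request:
carry_out([
  [[0,0,0],[0,-0.5,0],0],
  [[0,0,0],[0,-0.5,0],0],
  [[0,0,0],[0,-0.5,0],0],
])

```text
t: 18.65
ee_pos: [555.9, 31.3, 43.4]
orientation: [-2.222, -2.221, 0.001]
ft_force: [-1.0, 2.2, -0.5]
width: 0.3
```

Request:
carry_out([
  [[0,0,0],[0,-0.5,0],0],
  [[0,0,0],[0,-0.5,0],0],
  [[0,0,0],[0,-0.5,0],0],
])

```text
t: 18.9
ee_pos: [555.9, 31.0, 43.4]
orientation: [-2.221, -2.221, 0.0]
ft_force: [-1.0, 4.4, -0.2]
width: 0.0
```

Request:
carry_out([
  [[0,0,0],[0,-0.5,0],0],
  [[0,0,0],[0,-0.5,0],0],
  [[0,0,0],[0,-0.5,0],0],
])

```text
t: 19.15
ee_pos: [555.9, 30.6, 43.4]
orientation: [-2.222, -2.22, 0.0]
ft_force: [-1.2, 6.2, 0.8]
width: 0.4
```

This force rise could come from the buffer either before or after the snap. I'll back off and see whether the gate stays.

```bash
python3 - <<'E'
from h import *
cv2.imwrite('pics/wA.png',cv2.resize(vision.get_image('wrist')[230:300,240:500,::-1],None,fx=3,fy=3,interpolation=cv2.INTER_CUBIC))
im=vision.get_image('side'); cv2.imwrite('pics/sA.png',cv2.resize(im[200:270,180:290,::-1],None,fx=6,fy=6,interpolation=cv2.INTER_CUBIC)); cv2.imwrite('pics/sAraw.png',im)
E
```

Request:
carry_out([
  [[0,0,0],[0,1,0],0],
  [[0,0,0],[0,2,0],0],
  [[0,0,0],[0,4,0],0],
  [[0,0,0],[0,8,0],0],
  [[0,0,0],[0,12,0],0],
  [[0,0,0],[0,12,0],0],
  [[0,0,0],[0,12,0],0],
])

```text
t: 19.83
ee_pos: [556.2, 42.5, 43.5]
orientation: [2.221, 2.222, 0.0]
ft_force: [-0.4, -0.4, 0.5]
width: 0.3
```

```bash
python3 - <<'E'
from h import *
im=vision.get_image('wrist');cv2.imwrite('pics/wBraw.png',im[:,:,::-1])
cv2.imwrite('pics/wB.png',cv2.resize(im[230:300,240:500,::-1],None,fx=3,fy=3,interpolation=cv2.INTER_CUBIC))
im=vision.get_image('side'); cv2.imwrite('pics/sB.png',cv2.resize(im[200:270,180:290,::-1],None,fx=6,fy=6,interpolation=cv2.INTER_CUBIC))
a=cv2.imread('pics/sAraw.png').astype(int)
d=np.abs(a-im).sum(2); ys,xs=np.where(d>60)
print(monitor.get_obs()['ee_pos'],monitor.get_obs()['ft_force'])
import itertools
# change in the gate area only
print('changed px gate free-edge area', (d[215:265,225:262]>60).sum())
E
```

```text
[556.17548373  42.26044583  43.45920063] [ 0.78828956  0.27492664 -0.4402806 ]
changed px gate free-edge area 123
```

View pics/sA.png

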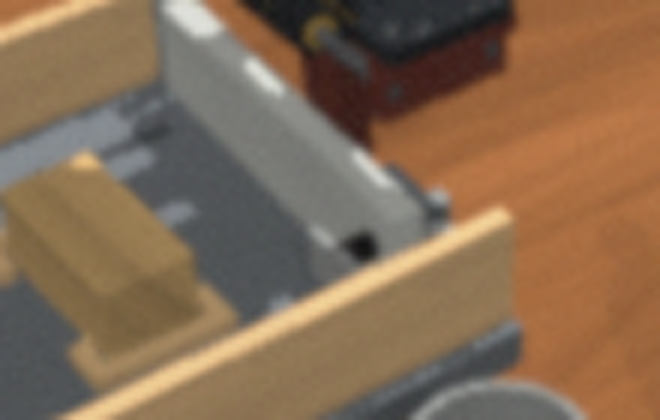

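View pics/sB.png

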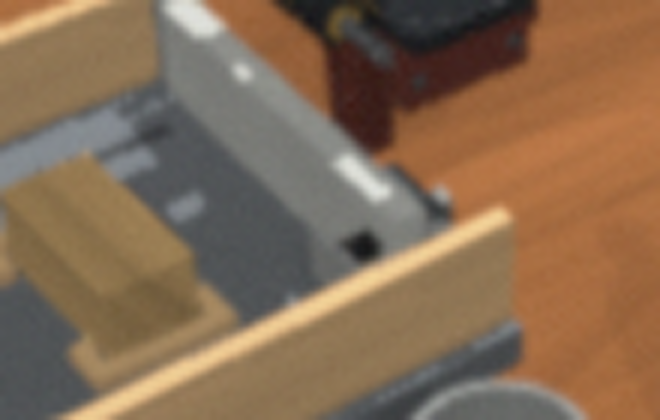

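View pics/wBraw.png

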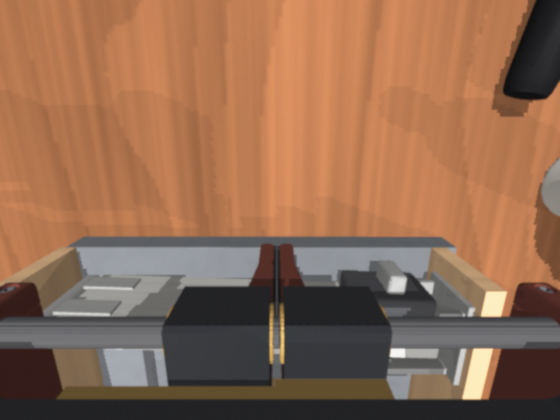

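```bash
python3 - <<'E'
from h import *
K,R,t=cam('wrist'); print(-R.T@t, R[2], monitor.get_obs()['ee_pos'])
E
```

```text
[556.00549895 119.75779263 205.35206791] [-2.14004527e-04 -2.84585172e-01 -9.58650736e-01] [556.17548373  42.26044583  43.45920063]
```

Request:
carry_out([
  [[0,0,0],[0,5,20],0],
  [[0,0,0],[0,5,45],0],
  [[0,0,0],[15,0,60],0],
  [[0,0,0],[35,-10,60],0],
  [[0,0,0],[44,-17,60],0],
  [[0,0,0],[44,-17,60],0],
  [[0,0,0],[44,-17,60],0],
])

```text
t: 20.52
ee_pos: [599.3, 24.8, 102.6]
orientation: [-2.222, -2.219, 0.002]
ft_force: [0.2, 0.2, 0.5]
width: 0.5
```

```bash
python3 - <<'E'
from h import *
im=vision.get_image('wrist');im=vision.get_image('wrist');cv2.imwrite('pics/wCraw.png',im[:,:,::-1])
cv2.imwrite('pics/wC.png',cv2.resize(im[190:290,270:400,::-1],None,fx=6,fy=6,interpolation=cv2.INTER_CUBIC))
for q in ['tongue_tip','keeper_nominal','gate_face','gate_hinge']:
    for r in place_of(q,'wrist')[:2]: print(q,r['confidence'],c2w('wrist',r['point']))
print(monitor.get_obs()['ee_pos'])
E
```

```text
keeper_nominal 0.59 [643.05978142  28.13089567  55.02748804]
gate_face 0.88 [578.56936663  19.15994751  53.96636737]
gate_hinge 0.7 [430.91000775  15.42807069  18.51585406]
gate_hinge 0.38 [644.05606973  28.57204935  52.60077869]
[599.29764885  25.53824723 103.06491554]
```

View pics/wC.png

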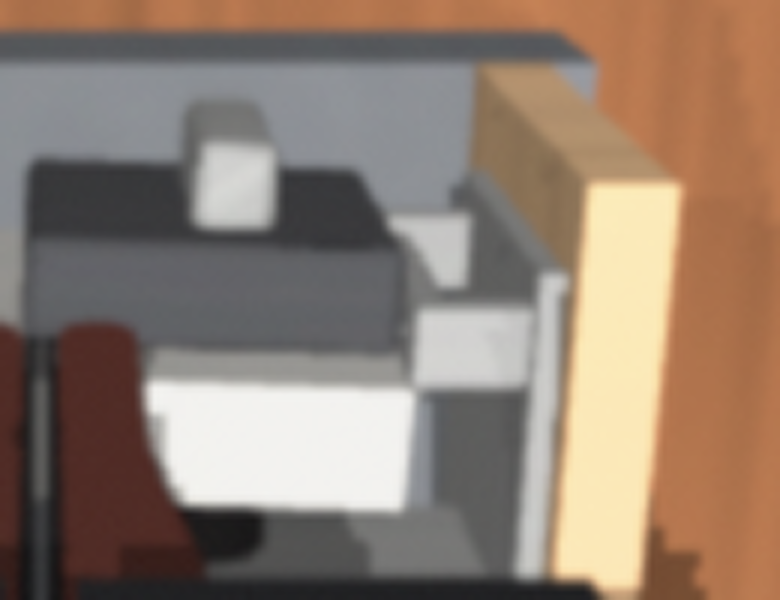

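The latch looks engaged but the tongue is hidden under the keeper's lug at (470,345). I'll test by feel, re-approaching the same spot: a latched gate should resist at the same y.

Request:
carry_out([
  [[0,0,0],[-20,12,0],0],
  [[0,0,0],[-44,22,0],0],
  [[0,0,0],[-44,22,-25],0],
  [[0,0,0],[-44,22,-50],0],
  [[0,0,0],[-44,20,-60],0],
  [[0,0,0],[-44,17,-60],0],
  [[0,0,0],[-44,13,-60],0],
  [[0,0,0],[-44,10,-60],0],
  [[0,0,0],[-44,8.5,-60],0],
  [[0,0,0],[-44,8.5,-60],0],
])

```text
t: 21.65
ee_pos: [557.0, 33.2, 44.5]
orientation: [2.222, 2.219, 0.002]
ft_force: [0.3, -0.4, -0.3]
width: 0.7
```

Request:
carry_out([
  [[0,0,0],[0,-0.5,0],0],
  [[0,0,0],[0,-1,0],0],
  [[0,0,0],[0,-1,0],0],
])

```text
t: 21.9
ee_pos: [556.4, 32.7, 43.8]
orientation: [2.222, 2.221, 0.001]
ft_force: [0.1, 0.6, -0.8]
width: 0.5
```

Request:
carry_out([
  [[0,0,0],[0,-0.5,0],0],
  [[0,0,0],[0,-0.5,0],0],
  [[0,0,0],[0,-0.5,0],0],
])

```text
t: 22.15
ee_pos: [556.1, 32.3, 43.5]
orientation: [-2.222, -2.221, 0.0]
ft_force: [1.0, -0.2, -0.1]
width: 0.6
```

Request:
carry_out([
  [[0,0,0],[0,-0.5,0],0],
  [[0,0,0],[0,-0.5,0],0],
  [[0,0,0],[0,-0.5,0],0],
])

```text
t: 22.4
ee_pos: [556.1, 31.7, 43.4]
orientation: [-2.222, -2.221, 0.0]
ft_force: [-0.6, -0.7, -0.1]
width: 0.6
```

Request:
carry_out([
  [[0,0,0],[0,-0.4,0],0],
  [[0,0,0],[0,-0.4,0],0],
  [[0,0,0],[0,-0.4,0],0],
])

```text
t: 22.65
ee_pos: [556.1, 31.3, 43.4]
orientation: [-2.222, -2.221, 0.0]
ft_force: [-0.0, 0.7, 0.4]
width: 0.6
```

Request:
carry_out([
  [[0,0,0],[0,-0.4,0],0],
  [[0,0,0],[0,-0.4,0],0],
  [[0,0,0],[0,-0.4,0],0],
])

```text
t: 22.9
ee_pos: [556.1, 31.2, 43.5]
orientation: [-2.222, -2.221, -0.0]
ft_force: [0.1, 3.0, -0.7]
width: 0.5
```

Request:
carry_out([
  [[0,0,0],[0,-0.4,0],0],
  [[0,0,0],[0,-0.4,0],0],
  [[0,0,0],[0,-0.4,0],0],
])

```text
t: 23.15
ee_pos: [556.1, 30.9, 43.5]
orientation: [-2.222, -2.221, -0.0]
ft_force: [1.5, 4.9, 0.3]
width: 0.4
```

Request:
carry_out([
  [[0,0,0],[0,-0.4,0],0],
  [[0,0,0],[0,-0.4,0],0],
  [[0,0,0],[0,-0.4,0],0],
])

```text
t: 23.4
ee_pos: [556.2, 30.6, 43.5]
orientation: [-2.222, -2.221, -0.001]
ft_force: [0.6, 5.1, -0.0]
width: 0.5
```

Request:
carry_out([
  [[0,0,0],[0,-0.4,0],0],
  [[0,0,0],[0,-0.4,0],0],
  [[0,0,0],[0,-0.4,0],0],
])

```text
t: 23.65
ee_pos: [556.2, 30.3, 43.5]
orientation: [-2.222, -2.22, -0.001]
ft_force: [-1.1, 5.5, -0.3]
width: 0.4
```

Request:
carry_out([
  [[0,0,0],[0,-0.4,0],0],
  [[0,0,0],[0,-0.4,0],0],
  [[0,0,0],[0,-0.4,0],0],
])

```text
t: 23.9
ee_pos: [556.2, 30.1, 43.5]
orientation: [-2.222, -2.22, -0.001]
ft_force: [-0.7, 8.2, -0.1]
width: 0.6
```

Contact is again at y≈31.3, with about 5 N straight away, rising at the buffer's own stiffness. That fits a gate held on a pre-pressed buffer, so it is latched. I'll retreat.

Request:
carry_out([
  [[0,0,0],[0,1,0],0],
  [[0,0,0],[0,2,0],0],
  [[0,0,0],[0,5,0],0],
  [[0,0,0],[0,12,0],0],
  [[0,0,0],[0,25,0],0],
  [[0,0,0],[0,40,25],0],
  [[0,0,0],[-10,55,60],0],
  [[0,0,0],[-20,80,100],0],
  [[0,0,0],[-30,110,130],0],
  [[0,0,0],[-40,145,140],0],
])

```text
t: 24.73
ee_pos: [518.2, 172.4, 186.1]
orientation: [2.222, 2.217, 0.007]
ft_force: [1.0, 1.2, -0.4]
width: 0.6
```

Request:
carry_out([
  [[0,0,0],[-30,30,0],0],
  [[0,0,0],[-60,60,0],0],
  [[0,0,0],[-90,90,0],0],
  [[0,0,0],[-110,110,0],0],
  [[0,0,0],[-110,110,0],0],
  [[0,0,0],[-110,110,0],0],
])

```text
t: 25.23
ee_pos: [405.8, 282.7, 182.4]
orientation: [2.217, 2.225, 0.0]
ft_force: [0.3, -0.6, 0.2]
width: 0.7
```

```bash
python3 - <<'E'
from h import *
np.set_printoptions(precision=1,suppress=True)
for c in ['top','side']:
    im=vision.get_image(c)
    cv2.imwrite(f'pics/{c}20.png',im[:,:,::-1])
    if c=='top': cv2.imwrite('pics/t20z.png',cv2.resize(im[160:290,255:440,::-1],None,fx=4,fy=4,interpolation=cv2.INTER_CUBIC))
    for q in ['blank_centre','nest','gate_face','gate_hinge','keeper_nominal','offcut_short_centre','offcut_flat_centre','spanner','glue','pot','screwdriver']:
        for r in place_of(q,c)[:1]: print(c,q,r['confidence'],c2w(c,r['point']))
print(monitor.get_obs()['ee_pos'],monitor.get_obs()['t'])
E
```

```text
top blank_centre 0.71 [683.4 424.8  18.8]
top nest 0.92 [550.9 -93.6  19.8]
top gate_face 0.93 [580.4  19.6  49.3]
top gate_hinge 0.83 [429.5  16.4  23.5]
top keeper_nominal 0.85 [641.6  21.7  50.1]
top offcut_short_centre 0.75 [610.3 250.7  21.9]
top offcut_flat_centre 0.83 [421.5 279.    6.3]
top spanner 0.61 [ 554.7 -196.1   19.2]
top pot 0.75 [781.7 -58.4   3.3]
top screwdriver 0.64 [721.2 229.2   1.6]
side blank_centre 0.96 [547.1 -85.9  40.2]
side nest 0.87 [548.7 -86.3  18.7]
side gate_face 0.6 [576.6  17.7  54.1]
side gate_hinge 0.9 [430.6  13.7  21.7]
side keeper_nominal 0.56 [646.   27.4  49.6]
side offcut_short_centre 0.73 [609.9 254.   19.8]
side offcut_flat_centre 0.6 [418.2 279.2   4.8]
side spanner 0.74 [ 550.1 -194.5   18.7]
side glue 0.96 [763.9  81.5   0.4]
side pot 0.7 [783.1 -54.5   1. ]
side screwdriver 0.55 [724.8 237.   -0. ]
[407.1 281.2 182.2] 26.4333
```

View pics/t20z.png

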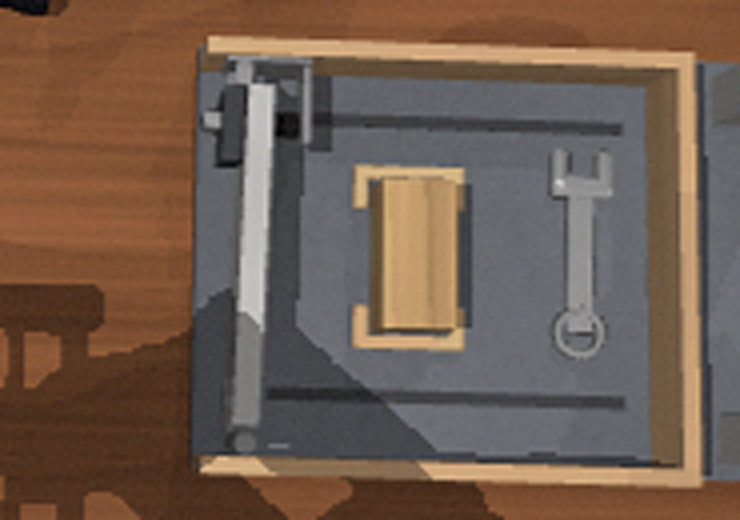

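View pics/side20.png

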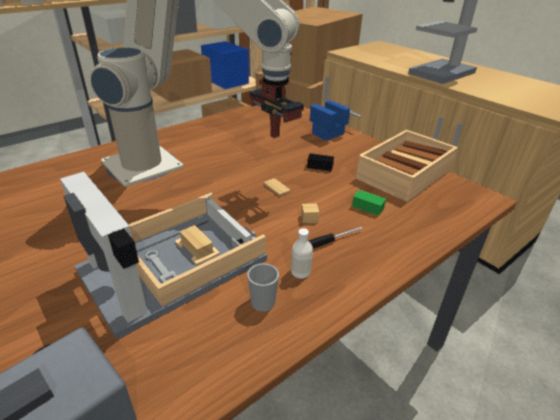

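```bash
python3 - <<'E'
from h import *
np.set_printoptions(precision=1,suppress=True)
f=lambda a,s,o:(np.array(a)+.5)/s-.5+np.array(o)
print('gate inner edge top',pix2plane('top',f([(275,86),(274,123),(262,400)],4,(255,160)),75))
print('gate outer edge top',pix2plane('top',f([(248,86),(246,123),(234,400)],4,(255,160)),75))
print('buffer free end initially',pix2plane('top',f([(264,123)],4,(255,160)),55), pix2plane('top',f([(264,123)],4,(255,160)),50))
im=vision.get_image('top')
cv2.imwrite('pics/t21.png',cv2.resize(im[172:205,300:340,::-1],None,fx=14,fy=14,interpolation=cv2.INTER_CUBIC))
E
python3 - <<'E'
import cv2
a=cv2.imread('pics/top0.png')
cv2.imwrite('pics/t0k.png',cv2.resize(a[172:205,300:340],None,fx=14,fy=14,interpolation=cv2.INTER_CUBIC))
E
```

```text
gate inner edge top [[640.2  -0.   75. ]
 [618.    0.3  75. ]
 [455.6   5.   75. ]]
gate outer edge top [[639.6  16.   75. ]
 [617.4  16.8  75. ]
 [455.1  21.2  75. ]]
buffer free end initially [[621.4   3.4  55. ]] [[622.3   2.8  50. ]]
```

View pics/t21.png

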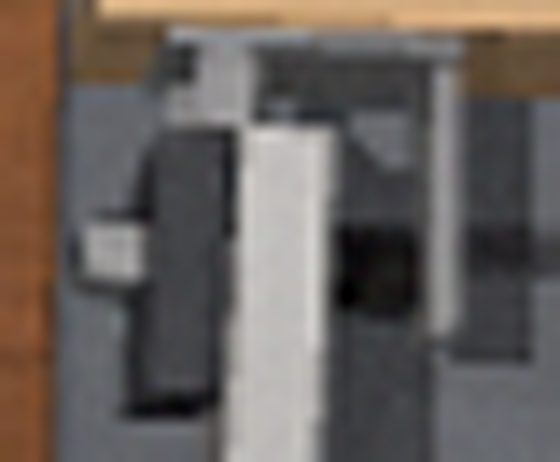

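View pics/t0k.png

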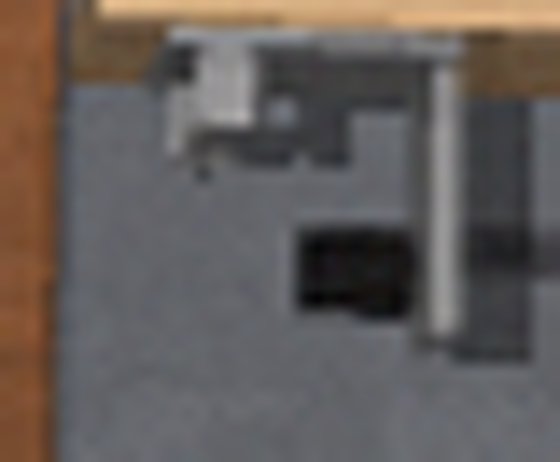

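The buffer's free end was at y≈3 and the gate's inner face now rests at y≈0.3. The buffer is therefore held about 2–3 mm in with nothing touching the gate. Handing in.

```bash
python3 -c "
from workcell import order
print(order.close_job())"
```

```text
the job is handed in; nothing more can be done
None
```

I laid the long, thick pine blank flat in the nest and pressed the gate shut until, as far as I can tell, the tongue snapped in behind the roller. The job is handed in and gave no verdict, and I could not see the tongue itself.

- **Blank:** it went in with a gap to the rails on every side I could see. It touched the floor at about 12 N and was then let go. The networks put its centre at z≈40 mm, which is flat on the nest floor, and the top view shows it between the rails.
- **Gate:** I pushed it slowly in steps of 1 mm or less. The tongue touched with the finger at y≈39.8 mm. The force I read peaked at 10.7 N, then dropped to almost zero at about y≈33–31 mm.
- **Latch check:** after I backed off, the gate stayed put. Pressing again met it at the same y≈31.3 mm, at about 5 N within half a millimetre, rising to 8.2 N. In the last top view the buffer is about 2–3 mm in, with the robot clear of the gate. The tongue is hidden under the keeper, so latching is inferred from force, gate position and buffer, and I did not try pulling the gate open.
- **Bystanders:** all show within a few millimetres of where they started. The glue bottle was missed in the last top picture but found at its old place from the side.
- **Disagreements:** the top and side views differ by up to about 8 mm in y for the nest, more than they should. I set the final placing from close-up wrist views instead.

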